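Start a timed spin

ROBOT

A 7-joint arm with a two-finger parallel gripper is mounted at the origin on a cart in front of the work surface, level with it; the furniture and walls round the work are solid. World frame = base frame: x ahead of the robot, y to its left, z up, the work surface at z = 0. Lengths are in mm, angles in rad, forces in N, time in s.
With the tool pointing down it reaches from about 425 to 875 mm from the base axis. Payload 8.4 kg.
Tool frame: the origin (TCP) lies midway between the tips of the shut fingers; the grasp point (between the pads) lies 19 mm behind it (env.grip_point_offset is the distance from the TCP to the grasp point, in mm); z points along the fingers, y is the line along which they close (so a half turn about z gives the same grasp; the last joint's range is limited). The gripper opens to 87 mm and grips with 3 to 60 N. Pads are 19 mm wide; open, the fingers measure 117 mm over their backs; the gripper's body (75 mm by 190 mm) begins 51 mm behind the grasp point.
Start: joints at [1.013, 0.333, 0.04, 1.465, -0.013, 1.343, -0.059], TCP at [287.841, -582.761, 222.546] pointing down, gripper open.
Joint ranges: [-2.58, 2.58], [-0.38, 2.09], [-1.3, 1.39], [0.25, 2.4], [-1.5, 4.64], [0.08, 2.09], [-2.65, 2.65]. Speed limits (rad/s): [2.22, 2.22, 2.79, 2.79, 3.14, 3.14, 3.14].

INTERFACE

Orientations are given as a 3x3 rotation matrix whose columns are the frame's x, y, z axes.
In Python, from bench import readout, viewer, env gives the robot as it stands.
- The arm moves only by the tool step_arm, never from a script. Its argument "deltas" is a list of rows, each a list of 2 entries, a list of its own where there are three numbers: the shift along the tool's x, y, z as a fraction of full scale, then the turn, a rotation vector about the tool's x, y, z as a fraction of full scale. A call has 1 to 8 rows; each row is the pose to reach, as a shift and turn from the pose commanded when the call began, along the tool's axes at that moment, turning the shorter way round; what a row does not reach only later rows make up. Full scale, the value 1, is 15 cm for a shift and pi rad for a turn. A row lasts 1/8 s, in which the tool goes at most 62.5 mm and 10.7 degrees, less where a joint would pass 70% of its speed; a pose out of reach is approached as far as the arm can. A call with a number of a shift or a turn outside -1 to 1 is refused whole. A call with a gripper value outside its range is refused whole. "fingers" is the finger opening in mm, from 0 to 87, set as the call begins (left out, the last holds). The fingers move at their own pace and stop on an object; the grip force is fixed at half the most. Time passes only in rows, so rows that repeat a pose let the fingers close. It gives the time, the measured TCP pose, the force, the opening and the grip force at its end, in the units of the state.
- readout.observe(): the state, without advancing time (a new reading comes with each control period).
- viewer.read_camera(name): name is "side" or "top" or "wrist"; returns (picture, depth): 384x512x3 uint8, red, green, blue; 384x512 float32, mm along the optical axis (not along the pixel's ray), 0 where there is no reading.
- viewer.camera_params(name): a dict with "fx", "fy", "cx", "cy" (pixels), "k1" (the pictures are not rectified: a ray, as slopes to the right and down, at radius r is drawn at 1 + k1 r^2 times it, then the intrinsics apply), "rvec" (rotation vector, rad) and "tvec" (3), from world to camera coordinates, as OpenCV has them. Camera axes: x right, y down, z forward; pixel columns grow to the right and rows downward; lengths in mm; the calibration is good to about 2 mm. A picture is of the moment at which its call begins: read the wrist's pose just before it. camera_params takes no time and is no camera call; for the wrist camera it gives the pose at the moment of the call.
- env.close_job(): hands the job in; it is judged then, once.
Trained networks look in the newest picture that a camera, given by its name, has taken for a name from the list of things; names that differ only in an ending like _2 or _b are one class to them, and where a whole thing is asked for, a point or a joint stands for the part that bears it (a point fixed in the world has none). Each returns a list of dicts, best first, with "conf" (0 to 1); they miss things now and then, are a little off and sometimes report something else, mostly with a low value. They report only what shows in the picture. A call takes as long as a camera call. They do not tell look-alikes from the thing itself.
- viewer.find_in(camera, thing): "extent" ([centre column, centre row, width, height] in pixels, round what is visible of it).
- viewer.silhouettes(camera, thing): "region" (384x512 bool, what is visible of it) and "extent" ([centre column, centre row, width, height] in pixels, round what is visible of it).
- viewer.mark_of(camera, thing): "at" ([column, row] in pixels: a listed point, or the origin of a listed thing).
The state is a dict: "time": time; "q": joint angles; "joint_velocities": joint speeds; "joint_efforts": joint torques, N m; "position": TCP position; "tool_rot": TCP orientation; "wrist_force": force on the tool from outside, world axes, zero at the start; "torque": the same for the moment, N m; "width": finger opening in mm; "gripper_force": force on a finger pad.
Only numpy, scipy, OpenCV 4.12 (cv2) and the standard library are available. Lean on these libraries where they do the work, as an engineer would, in place of code of your own. Each camera call takes 0.05 s, during which the arm holds its last target. There are 200 camera calls.

TASK

The tubes are already in the rotor; start a timed spin with the fingertips alone: tap the bench timer's right-hand key to clear it, then press the mini centrifuge's raised clear dome down gently until it is fully shut, and then tap the timer's left-hand key to start the count. Touch everything lightly: do not grip, lift or shove the timer or the centrifuge, press neither key out of turn, do not let the dome slam, and leave the other things on the bench where they are.

Things in the scene. Friction and masses are not known exactly. Their poses are not given: they have to be found in the camera images.
- timer: white lab timer lying on its back, loose, 66 x 66 mm, case 16 mm high; origin at the centre of its underside, z up, +x from the two keys towards the display, +y to the left as one reads it (display at the far edge)
- clear_key (a point): centre of the top of the timer's right-hand key (clear): key 12 mm along the timer's x by 24 mm along its y, top 18.5 mm above the bench, 10 mm from the other key
- start_key (a point): centre of the top of the timer's left-hand key (start), of the same size, 34 mm to the left of the other
- timer_key_2 (a joint): travel of the right-hand (clear) key: 0 up, 0.0012 m fully down, sprung back; about 6 N takes it all the way
- timer_key_1 (a joint): travel of the left-hand (start) key: 0 up, 0.0012 m fully down, sprung back; about 6 N takes it all the way
- centrifuge: round mini centrifuge, black base 152 mm in diameter and 52 mm high under a clear dome of 120 mm diameter, about 1 kg, three microtubes already in its rotor, loose on rubber feet; origin at the centre of its underside, +x from the front tab of the dome towards the hinge at the back
- dome_hinge (a point): middle of the dome's hinge at the back of the base, 52 mm above the bench, 66 mm behind the centre; the hinge axis is level, along the centrifuge's y
- dome_tab (a point): middle of the upper face of the dome's front tab (26 mm wide, 12 mm deep), 130 mm from the hinge axis; 61 mm above the bench when the dome is shut (the dome's crown is then 114 mm up); it moves with the dome, and the entry's orientation is the dome's (equal to the centrifuge's when shut)
- centrifuge_lid (a joint): opening of the dome in rad: 0 shut, 1.66 fully back; it starts well up and stays there; pushed down at the tab it yields to about 1 N, and from about 0.5 rad it may sink on by itself, slowly; keep out from under it: the space inside the dome acts as solid
- tape_roll: roll of cream label tape lying flat, 64 mm across, 18 mm high; origin at the centre of its underside; a bystander
- small_bottle: small round glass bottle with a ribbed cap, 46 mm across, 86 mm high; origin at the centre of its underside; a bystander
- marker: marker pen lying flat, 140 mm long, 18 mm high; origin at its middle; a bystander
- petri_dish: the lower of two stacked petri dishes, 63 mm across, each 15 mm high; origin at the centre of its underside; a bystander
There are look-alikes about, which are no part of the job. Leave any blue or green look-alike of the timer alone.

How it is judged:
By the outcome, as a careful person would: the job done as asked, in the order asked, and still so for the second after the job is handed in, with the robot touching nothing.
It also fails if it takes over 72 s, if anything falls off the work surface, if the arm or the gripper's body presses on something with over 40 N, if the wrist force passes 120 N, or if a joint passes its speed limit or range.

## Working session

There is one attempt and no reset: what is moved stays moved. The work goes in short steps, Python scripts to look and compute and a tool call to move; the robot and the scene stay as the last step left them, time stands still between calls to the robot, and variables do not carry over. Pictures are saved under pics/ and viewed, at most 10 in all, crops included, and the job is handed in when it is done.

Besides the shell and the picture viewer there is one more tool, called after "Request:" as a command line: name --argument value ..., lists and objects as JSON in quotes. step_arm: Moves the arm, as the interface text tells. Its arguments: {"type":"object","properties":{"deltas":{"type":"array"},"fingers":{"type":"number"}},"required":["deltas"]}

```bash
mkdir -p pics; cat > h.py <<'E'
import numpy as np, cv2
from bench import readout, viewer, env
def cam(n):
    p=viewer.camera_params(n); R,_=cv2.Rodrigues(np.array(p["rvec"],float)); return p,R,np.array(p["tvec"],float).ravel()
def ray(n,uv,P=None):
    p,R,t=P or cam(n); d=np.array([(uv[0]-p["cx"])/p["fx"],(uv[1]-p["cy"])/p["fy"]]); s=d.copy()
    for _ in range(30): s=d/(1+p["k1"]*(s@s))
    return -R.T@t, R.T@np.array([s[0],s[1],1.])
def at_z(n,uv,z,P=None):
    o,d=ray(n,uv,P); return o+d*(z-o[2])/d[2]
def at_depth(n,uv,D,P=None):
    o,d=ray(n,uv,P); return o+d*D
def proj(n,X,P=None):
    p,R,t=P or cam(n); c=R@np.asarray(X,float)+t; s=c[:2]/c[2]; s=s*(1+p["k1"]*(s@s)); return s*[p["fx"],p["fy"]]+[p["cx"],p["cy"]]
def cloud(n,dep,mask,P=None):
    P=P or cam(n); v,u=np.nonzero(mask&(dep>0)); o=[at_depth(n,(a,b),dep[b,a],P) for a,b in zip(u,v)]; return np.array(o)
E
python3 - <<'E'
from h import *
np.set_printoptions(precision=1,suppress=True)
ims=[]
for n in ("top","side"):
    im,d=viewer.read_camera(n); ims.append(im); np.savez(f"pics/{n}0.npz",im=im,d=d)
    cv2.imwrite(f"pics/{n}0.png",cv2.resize(im[:,:,::-1],(800,600),interpolation=cv2.INTER_CUBIC))
    for th,z in (("timer",0),("clear_key",18.5),("start_key",18.5),("centrifuge",0),("dome_hinge",52),("dome_tab",150)):
        for r in viewer.mark_of(n,th)[:3]:
            u,v=r["at"]; dd=d[int(np.clip(v,0,383)),int(np.clip(u,0,511))]
            print(n,th,round(r["conf"],2),np.array([u,v]),at_z(n,(u,v),z),at_depth(n,(u,v),dd) if dd else 0)
E
```

```text
top timer 0.95 [356.6 250.4] [ 340.5 -285.7    0. ] [ 340.5 -280.6   17.9]
top timer 0.86 [202.8 182. ] [532.8 171.4   0. ] [529.6 168.8  18. ]
top timer 0.62 [287.4 253.1] [328.7 -83.6   0. ] [329.  -82.   16.4]
top clear_key 0.51 [353.9 257.4] [ 320.6 -272.3   18.5] [ 320.7 -272.    19.6]
top clear_key 0.45 [285.9 244.4] [353.5 -77.3  18.5] [353.5 -77.6  16.2]
top clear_key 0.38 [203.7 187. ] [514.7 165.4  18.5] [514.9 165.6  17.1]
top start_key 0.61 [196.1 183.7] [524.  188.3  18.5] [523.9 188.2  19.1]
top start_key 0.58 [346.1 245.7] [ 353.3 -250.4   18.5] [ 353.3 -249.7   21.5]
top start_key 0.55 [291.4 245.3] [351.3 -93.1  18.5] [351.2 -93.1  19. ]
top centrifuge 0.64 [195.2 183.2] [528.7 194.    0. ] [525.8 191.3  16.3]
top centrifuge 0.58 [351.2 192. ] [ 512.6 -273.4    0. ] [ 491.8 -237.8  131.5]
top centrifuge 0.39 [141.8 231.2] [382.2 344.    0. ] [381.1 334.9  29.9]
top dome_hinge 0.9 [350.2 167.1] [ 576.9 -258.    52. ] [ 555.5 -232.9  145.2]
top dome_hinge 0.72 [278.9 183.8] [523.4 -53.   52. ] [532.1 -56.4   2.7]
top dome_hinge 0.56 [203.9 180.9] [526.9 160.9  52. ] [5
[... 314 characters left out ...]
de clear_key 0.54 [215.  225.5] [518.8 162.2  18.5] [519.6 161.8  17.3]
side clear_key 0.41 [325.4 230.4] [351.1 -75.7  18.5] [351.9 -76.7  16.9]
side clear_key 0.39 [382.8 205. ] [ 331.5 -269.5   18.5] [ 332.8 -272.1   15.5]
side start_key 0.56 [201.1 229.6] [526.3 199.4  18.5] [526.9 199.2  17.7]
side start_key 0.47 [373.  202.5] [ 353.  -252.4   18.5] [ 353.4 -253.2   17.5]
side start_key 0.38 [335.1 228.5] [ 342.1 -101.5   18.5] [ 343.8 -103.9   14.7]
side centrifuge 0.79 [340.6 170.8] [ 509.  -274.6    0. ] [ 475.9 -232.    50.8]
side dome_hinge 0.59 [324.3 145.9] [ 584.9 -261.6   52. ] [ 545.9 -218.7  100.6]
side dome_tab 0.87 [355.7 133.5] [ 500.4 -285.3  150. ] [ 503.3 -289.3  146.3]
```

View pics/top0.png

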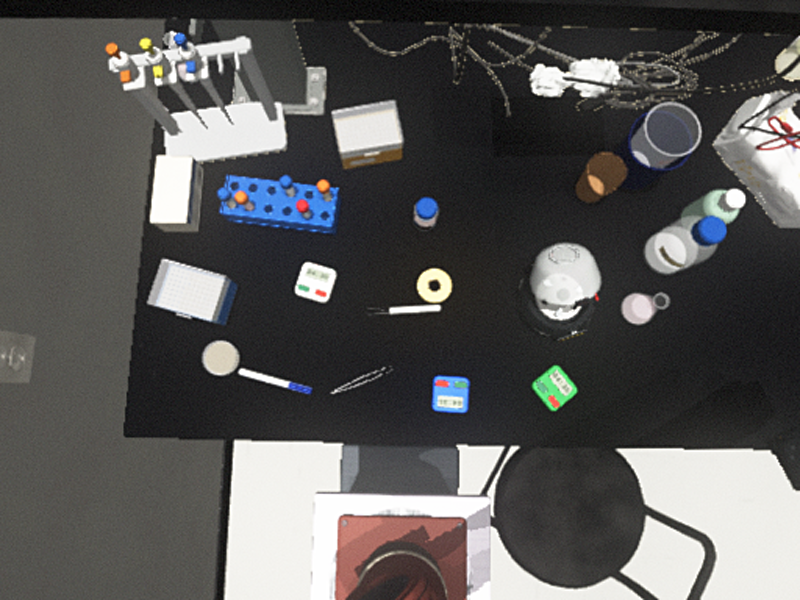

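View pics/side0.png

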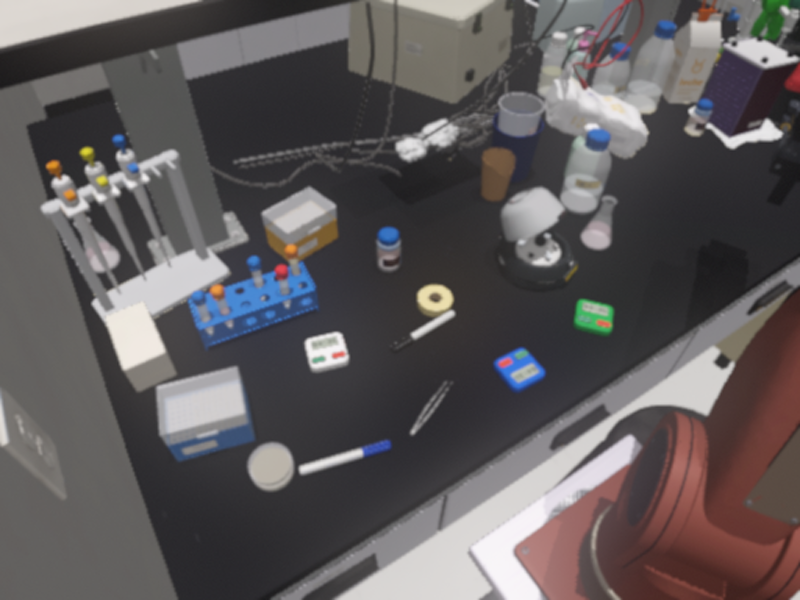

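The top view shows the white timer at (317,282)/800 with a green key on the left at (304,288) and a red key on the right at (320,292). The centrifuge is at (565,290), with its dome tilted up and its front facing the robot. Next I'll refine the key and dome positions.

```bash
python3 - <<'E'
from h import *
np.set_printoptions(precision=3,suppress=True)
s=readout.observe(); print(s["position"],s["tool_rot"],s["width"],s["wrist_force"])
np.set_printoptions(precision=1,suppress=True)
T=[533,171,16]
for n in ("top","side"):
    z=np.load(f"pics/{n}0.npz"); im=z["im"].astype(int); d=z["d"]; P=cam(n); c=proj(n,T,P)
    v,u=np.mgrid[:384,:512]; near=(abs(u-c[0])<22)&(abs(v-c[1])<22)
    r,g,b=im[...,0],im[...,1],im[...,2]
    for nm,m in (("red",(r>g+50)&near),("green",(g>r+25)&(g>b+10)&near)):
        w=np.where(nm=="red",r-g,g-r)*m; uv=((u*w).sum()/w.sum(),(v*w).sum()/w.sum()); print(n,nm,m.sum(),np.array(uv),at_z(n,uv,18.5,P))
    m=near&(np.minimum(np.minimum(r,g),b)>110); C=cloud(n,d,m,P); C=C[(C[:,2]>9)&(C[:,2]<24)]
    print("case",len(C),cv2.minAreaRect(C[:,:2].astype(np.float32)),np.median(C[:,2]))
    # dome region
    c=proj(n,[510,-274,60],P); m=(abs(u-c[0])<75)&(abs(v-c[1])<75); C=cloud(n,d,m,P); k=(np.hypot(C[:,0]-510,C[:,1]+274)<110)&(C[:,2]>40); C=C[k]; np.save(f"pics/c_{n}.npy",C)
    print("dome zmax",C[:,2].max(), C[C[:,2].argsort()[-3:]])
    b=C[(C[:,2]>46)&(C[:,2]<56)]; print("base top",len(b),b.min(0),b.max(0), b.mean(0))
    m=(abs(u-proj(n,T,P)[0])<90)&(abs(v-proj(n,T,P)[1])<90); C=cloud(n,d,m,P)
    for lo in (70,): 
        K=C[(C[:,2]>lo)&(np.hypot(C[:,0]-533,C[:,1]-171)<220)]; print("tall near timer",len(K), K.min(0) if len(K) else 0,K.max(0) if len(K) else 0)
    cc=proj(n,[505,-280,110],P); x0,y0=int(cc[0])-50,int(cc[1])-40
    crop=z["im"][y0:y0+80,x0:x0+100,::-1]; cv2.imwrite(f"pics/d_{n}.png",cv2.resize(crop,None,fx=4,fy=4,interpolation=cv2.INTER_CUBIC)); print("crop",x0,y0)
a=cv2.imread("pics/d_top.png");b=cv2.imread("pics/d_side.png");cv2.imwrite("pics/d.png",np.hstack([a,b]))
E
```

```text
[ 287.823 -582.779  222.58 ] [[ 0.897  0.443 -0.   ]
 [ 0.443 -0.897 -0.   ]
 [-0.     0.    -1.   ]] 87.05447774368974 [-0.329  0.4    0.157]
top red 27 [204.9 187.2] [514.2 161.8  18.5]
top green 24 [193.8 183.9] [523.2 194.9  18.5]
case 452 ((536.2453002929688, 174.72805786132812), (66.1469955444336, 65.82264709472656), 74.26111602783203) 16.6472865161694
dome zmax 170.11027376339518 [[ 528.1 -279.   169.4]
 [ 535.8 -279.2  169.6]
 [ 538.3 -279.1  170.1]]
base top 424 [ 445.6 -340.5   46. ] [ 573.4 -216.4   56. ] [ 481.4 -273.6   50.9]
tall near timer 1089 [449.4 -13.4  70.6] [707.5 390.8 125.1]
crop 314 148
side red 25 [216.3 226.6] [513.8 160.9  18.5]
side green 20 [203.3 229.7] [523.1 194.6  18.5]
case 490 ((535.19580078125, 172.7720489501953), (65.81976318359375, 67.08497619628906), 73.75443267822266) 15.526141359031783
dome zmax 168.26925009760225 [[ 537.6 -282.   167. ]
 [ 531.2 -283.7  167.1]
 [ 534.1 -267.1  168.3]]
base top 464 [ 446.2 -341.8   46. ] [ 571.8 -216.7   55.9] [ 499.  -272.9   50.5]
tall near timer 1428 [450.1 139.9  70.1] [706.5 390.4 123.4]
crop 300 104
```

View pics/d.png

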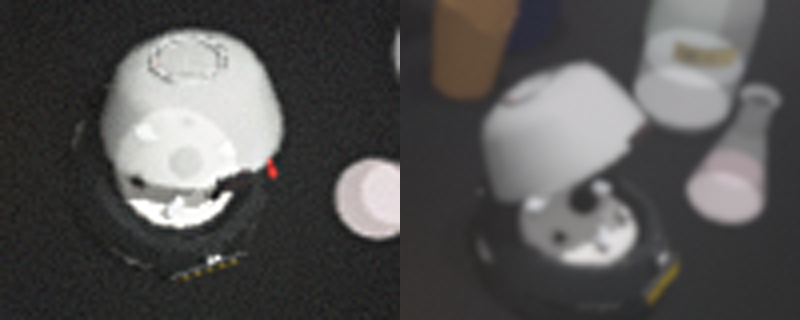

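The dome opens toward the robot, slightly to −y, with the tab near crop (245,178) on its right. I'll move closer and refine it with the wrist camera on the way.

Request:
step_arm --deltas '[[[0.75,-0.67,-0.25],[0,0,0]],[[0.75,-0.67,-0.25],[0,0,0.06]],[[0.75,-0.67,-0.25],[0,0,0.06]],[[0.75,-0.67,-0.25],[0,0,0.06]]]' --fingers 0

```text
time: 1.2
position: [346.2, -440.8, 261.3]
tool_rot: [[0.962, 0.271, 0.002], [0.271, -0.962, -0.001], [0.002, 0.001, -1.0]]
wrist_force: [-0.2, 0.7, 0.5]
width: 54.5
gripper_force: 0.0
```

```bash
python3 - <<'E'
from h import *
from scipy.optimize import least_squares
np.set_printoptions(precision=2,suppress=True)
print(readout.observe()["position"])
p,R,t=cam("wrist"); s=readout.observe(); print("cam",-R.T@t,"fwd",R[2],"rel tool",np.array(s["tool_rot"]).T@(-R.T@t-s["position"]))
for n in ("top","side"):
    C=np.load(f"pics/c_{n}.npy"); C=C[C[:,2]>95]
    def F(q,C):
        cx,cy,yaw,a=q; h=np.array([cx+66*np.cos(yaw),cy+66*np.sin(yaw),52]); D=C-h
        f=-(D[:,0]*np.cos(yaw)+D[:,1]*np.sin(yaw)); l=-D[:,0]*np.sin(yaw)+D[:,1]*np.cos(yaw); u=D[:,2]
        F_=f*np.cos(a)+u*np.sin(a); U=-f*np.sin(a)+u*np.cos(a); return np.hypot(F_-66,l),U
    def res(q):
        r,U=F(q,C); top=np.clip(U-62,0,None); ok=U<55
        # wall: r = quadratic in U
        A=np.vander(U,4); c=np.linalg.lstsq(A[ok],r[ok],rcond=None)[0]
        e=np.where(ok,r-A@c,U-62); return np.r_[np.clip(e,-12,12),(q[0]-508)*3,(q[1]+279)*3]
    for a0 in (.6,.8,1.0):
        z=least_squares(res,[508,-279,.27,a0],loss="soft_l1"); print(n,len(C),z.x,z.cost)
E
```

```text
[ 346.15 -440.82  261.33]
cam [ 427.75 -416.78  422.15] fwd [-0.29 -0.08 -0.95] rel tool [  85.31   -0.76 -160.69]
top 1490 [ 515.09 -280.97    0.37    0.7 ] 1952.5468311520526
top 1490 [ 513.04 -280.33    0.34    0.72] 1911.7168727721246
top 1490 [ 545.15 -271.85    0.17    1.31] 2626.569037531909
side 941 [ 515.65 -285.69    0.54    0.71] 1414.2797242067534
side 941 [ 508.   -279.      0.27    0.8 ] 1208.1745381521255
side 941 [ 507.92 -280.28    0.3     0.81] 1199.1178697278306
```

Request:
step_arm --deltas '[[[0.53,-0.79,-0.27],[0,0,0]],[[0.53,-0.79,-0.27],[0,0,0]],[[0.53,-0.79,-0.27],[0,0,0]],[[0.53,-0.79,-0.27],[0,0,0]]]' --fingers 0

```text
time: 1.7
position: [389.8, -307.0, 301.1]
tool_rot: [[0.963, 0.269, 0.001], [0.269, -0.963, -0.001], [0.001, 0.001, -1.0]]
wrist_force: [-0.6, -0.6, 1.0]
width: 14.7
gripper_force: 0.0
```

```bash
python3 - <<'E'
from h import *
np.set_printoptions(precision=1,suppress=True)
n="wrist"; P=cam(n); im,d=viewer.read_camera(n); np.savez("pics/w1.npz",im=im,d=d)
cv2.imwrite("pics/w1.png",im[:,:,::-1])
print(readout.observe()["position"])
for th,z in (("centrifuge",0),("dome_hinge",52),("dome_tab",150)):
    for r in viewer.mark_of(n,th)[:2]:
        u,v=r["at"]; dd=d[int(np.clip(v,0,383)),int(np.clip(u,0,511))]
        print(th,round(r["conf"],2),np.array([u,v]),at_z(n,(u,v),z,P),at_depth(n,(u,v),dd,P))
E
```

```text
[ 388.9 -308.4  300.5]
centrifuge 0.68 [262.5  70.4] [ 513.8 -280.2    0. ] [ 500.4 -281.2  146.7]
dome_hinge 0.62 [264.3  73.1] [ 506.4 -283.8   52. ] [ 498.5 -283.6  145.5]
dome_tab 0.94 [264.1  81.4] [ 490.3 -285.6  150. ] [ 490.6 -285.7  145.1]
```

View pics/w1.png

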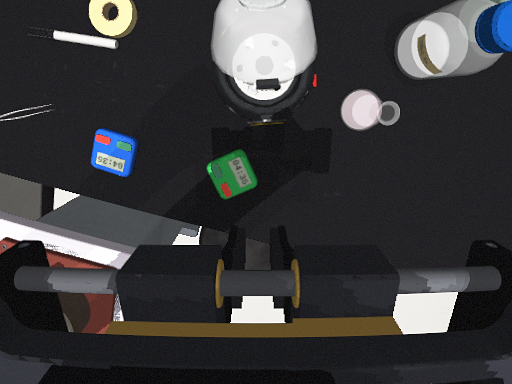

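The wrist view shows the dome's black tab at (266,84). The red dot at (315,80) is a switch on the base. I'm heading to the timer now.

Request:
step_arm --deltas '[[[0.51,-0.85,0],[0,0,0]],[[0.51,-0.85,0],[0,0,0]],[[0.51,-0.85,0],[0,0,0]],[[0.51,-0.85,0],[0,0,0]]]' --fingers 0

```text
time: 2.4
position: [429.1, -163.5, 300.3]
tool_rot: [[0.963, 0.269, -0.0], [0.269, -0.963, 0.0], [-0.0, -0.0, -1.0]]
wrist_force: [0.3, -0.4, 0.5]
width: 0.3
gripper_force: 0.0
```

Request:
step_arm --deltas '[[[0.51,-0.85,0.3],[0,0,0]],[[0.51,-0.85,0.3],[0,0,0]],[[0.51,-0.85,0.3],[0,0,0]],[[0.51,-0.85,0.3],[0,0,0]]]'

```text
time: 2.9
position: [468.6, -20.7, 254.5]
tool_rot: [[0.963, 0.268, -0.002], [0.268, -0.963, 0.001], [-0.002, -0.001, -1.0]]
wrist_force: [-0.3, -1.3, 0.2]
width: 0.2
gripper_force: 0.0
```

Request:
step_arm --deltas '[[[0.2,-0.85,0.4],[0,0,0.05]],[[0.2,-0.85,0.4],[0,0,0.1]],[[0.2,-0.85,0.4],[0,0,0.173]],[[0.2,-0.85,0.4],[0,0,0.173]],[[0.2,-0.85,0.4],[0,0,0.173]]]'

```text
time: 3.52
position: [464.1, 107.7, 195.5]
tool_rot: [[0.962, -0.272, -0.0], [-0.272, -0.962, -0.0], [-0.0, 0.0, -1.0]]
wrist_force: [-0.1, -1.1, -0.6]
width: 0.5
gripper_force: 0.0
```

```bash
cat > t.py <<'E'
from h import *
np.set_printoptions(precision=2,suppress=True)
import sys
n="wrist"; s=readout.observe(); P=cam(n); im,d=viewer.read_camera(n)
cv2.imwrite(f"pics/{sys.argv[1]}.png",im[:,:,::-1])
print(s["position"],s["tool_rot"],s["wrist_force"])
T=[533,173,16]; c=proj(n,T,P); v,u=np.mgrid[:384,:512]; near=(abs(u-c[0])<90)&(abs(v-c[1])<90)
r,g,b=[im[...,i].astype(int) for i in range(3)]; K={}
for nm,m in (("red",(r>g+50)&near),("green",(g>r+25)&(g>b+10)&near)):
    nl,lab,st,ce=cv2.connectedComponentsWithStats(m.astype(np.uint8)); i=1+st[1:,4].argmax(); uv=ce[i]; K[nm]=at_z(n,uv,18.5,P); print(nm,st[i],uv,K[nm])
Rt=np.array(s["tool_rot"])
for k in K: print(k,"tool shift/150:",Rt.T@(K[k]-s["position"])/150)
e=K["green"]-K["red"]; print("timer y angle",np.degrees(np.arctan2(e[1],e[0])),np.linalg.norm(e))
E
python3 t.py w2
```

```text
[464.13 107.67 195.49] [[ 0.96 -0.27 -0.  ]
 [-0.27 -0.96 -0.  ]
 [-0.    0.   -1.  ]] [-0.09 -1.06 -0.62]
red [191 139  21  10 193] [201.06 143.51] [516.01 161.61  18.5 ]
green [163 139  20  10 179] [172.49 143.82] [525.01 193.9   18.5 ]
red tool shift/150: [ 0.24 -0.44  1.18]
green tool shift/150: [ 0.23 -0.66  1.18]
timer y angle 74.43219712726192 33.527487642043155
```

View pics/w2.png

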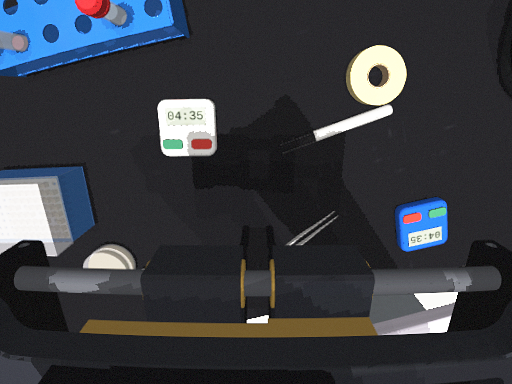

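The timer lies square in the wrist view, with the green start key at (172,144) and the red clear key at (201,144). I'll lower over the red key.

Request:
step_arm --deltas '[[[0.235,-0.43,0.3],[0,0,0]],[[0.235,-0.43,0.6],[0,0,0]],[[0.235,-0.43,0.9],[0,0,0]],[[0.235,-0.43,1.0],[0,0,0]],[[0.235,-0.43,1.0],[0,0,0]]]'

```text
time: 4.2
position: [515.0, 161.6, 45.7]
tool_rot: [[0.963, -0.271, -0.001], [-0.271, -0.963, -0.0], [-0.001, 0.001, -1.0]]
wrist_force: [0.6, 0.0, 0.1]
width: 0.6
gripper_force: 0.0
```

```bash
python3 t.py w3
```

```text
[514.97 161.62  45.69] [[ 0.96 -0.27 -0.  ]
 [-0.27 -0.96 -0.  ]
 [-0.    0.   -1.  ]] [0.55 0.01 0.14]
red [241 215  34  14 405] [257.53 220.92] [518.13 161.53  18.5 ]
green [193 215  34  16 489] [209.66 222.82] [525.81 194.32  18.5 ]
red tool shift/150: [ 0.02 -0.01  0.18]
green tool shift/150: [ 0.01 -0.23  0.18]
timer y angle 76.8226080340016 33.6749691726184
```

View pics/w3.png

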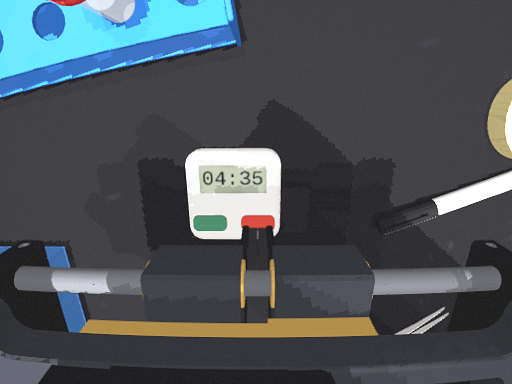

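Request:
step_arm --deltas '[[[0,0,0.1],[0,0,0]],[[0,0,0.16],[0,0,0]],[[0,0,0.175],[0,0,0]],[[0,0,0.182],[0,0,0]],[[0,0,0.182],[0,0,0]]]'

```text
time: 4.88
position: [514.8, 162.7, 18.5]
tool_rot: [[0.963, -0.27, 0.0], [-0.27, -0.963, -0.0], [0.0, -0.0, -1.0]]
wrist_force: [-0.6, -0.6, 1.8]
width: 0.6
gripper_force: 0.6
```

Request:
step_arm --deltas '[[[0,0,0.005],[0,0,0]],[[0,0,0.01],[0,0,0]],[[0,0,0.012],[0,0,0]],[[0,0,0.012],[0,0,0]]]'

```text
time: 5.38
position: [515.0, 162.8, 17.6]
tool_rot: [[0.963, -0.27, 0.001], [-0.27, -0.963, -0.0], [0.001, 0.0, -1.0]]
wrist_force: [-5.9, -2.5, 15.3]
width: 0.5
gripper_force: 7.8
```

Fully pressed at about 15 N, so I'll lift and check the display and that the timer hasn't moved.

Request:
step_arm --deltas '[[[0,0,-0.015],[0,0,0]],[[0,0,-0.03],[0,0,0]],[[0,0,-0.1],[0,0,0]],[[-0.3,0.2,-0.4],[0,0,0]],[[-0.3,0.3,-0.8],[0,0,0]],[[-0.3,0.4,-1],[0,0,0]],[[-0.3,0.4,-1],[0,0,0]]]'

```text
time: 6.25
position: [456.9, 116.4, 169.7]
tool_rot: [[0.962, -0.272, 0.006], [-0.272, -0.962, -0.0], [0.006, -0.001, -1.0]]
wrist_force: [0.2, -0.3, 0.1]
width: 0.6
gripper_force: 0.0
```

```bash
python3 t.py w4; python3 - <<'E'
import cv2
im=cv2.imread('pics/w4.png'); cv2.imwrite('pics/w4c.png',cv2.resize(im[60:260,100:300],None,fx=2,fy=2))
E
```

```text
[456.92 116.42 169.75] [[ 0.96 -0.27  0.01]
 [-0.27 -0.96 -0.  ]
 [ 0.01 -0.   -1.  ]] [ 0.16 -0.35  0.09]
red [192 134  22  11 230] [202.58 139.04] [516.07 161.59  18.5 ]
green [161 135  22  11 211] [171.26 139.56] [524.96 194.29  18.5 ]
red tool shift/150: [ 0.29 -0.4   1.01]
green tool shift/150: [ 0.29 -0.62  1.01]
timer y angle 74.78881303172325 33.88542216094938
```

View pics/w4c.png

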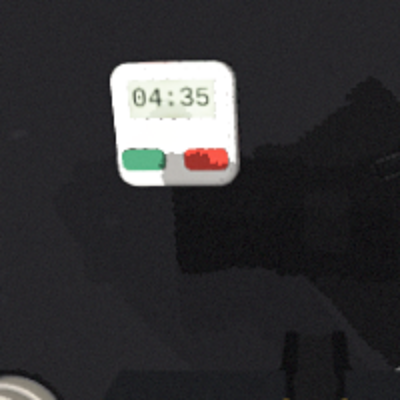

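The timer has not moved: its keys still sit at (516,162) and (525,194). Its display appears to be a fixed picture. Next is the dome.

Request:
step_arm --deltas '[[[0.19,0.92,-0.65],[0,0,0]],[[0.19,0.92,-0.65],[0,0,0]],[[0.19,0.92,-0.65],[0,0,0]],[[0.19,0.92,-0.65],[0,0,0]]]'

```text
time: 6.8
position: [446.0, -26.1, 264.6]
tool_rot: [[0.962, -0.274, 0.001], [-0.274, -0.962, -0.0], [0.001, -0.0, -1.0]]
wrist_force: [0.1, 0.6, -0.0]
width: 0.3
gripper_force: 0.0
```

Request:
step_arm --deltas '[[[0.19,0.92,0],[0,0,-0.05]],[[0.19,0.92,0],[0,0,-0.1]],[[0.19,0.92,0],[0,0,-0.173]],[[0.19,0.92,0],[0,0,-0.173]],[[0.19,0.92,0],[0,0,-0.173]]]'

```text
time: 7.42
position: [435.7, -162.8, 262.3]
tool_rot: [[0.963, 0.268, -0.002], [0.268, -0.963, 0.001], [-0.002, -0.002, -1.0]]
wrist_force: [1.3, 0.5, 0.7]
width: 0.0
gripper_force: 0.0
```

Request:
step_arm --deltas '[[[-0.22,0.88,0.2],[0,0,0]],[[-0.22,0.88,0.4],[0,0,0]],[[-0.22,0.88,0.4],[0,0,0]],[[-0.22,0.88,0.4],[0,0,0]]]'

```text
time: 7.92
position: [438.6, -299.8, 202.1]
tool_rot: [[0.964, 0.265, -0.003], [0.265, -0.964, 0.002], [-0.002, -0.003, -1.0]]
wrist_force: [0.2, 1.0, -0.5]
width: 0.4
gripper_force: 0.0
```

```bash
cat > c.py <<'E'
from h import *
import sys
np.set_printoptions(precision=2,suppress=True)
n="wrist"; s=readout.observe(); P=cam(n); im,d=viewer.read_camera(n); np.savez(f"pics/{sys.argv[1]}.npz",im=im,d=d)
cv2.imwrite(f"pics/{sys.argv[1]}.png",im[:,:,::-1])
print(s["position"],s["tool_rot"][0],s["wrist_force"])
for th,z in (("dome_tab",150),("centrifuge",0),("dome_hinge",52)):
    for r in viewer.mark_of(n,th)[:2]:
        u,v=r["at"]; dd=d[int(np.clip(v,0,383)),int(np.clip(u,0,511))]
        print(th,round(r["conf"],2),np.array([u,v]),at_z(n,(u,v),z,P),at_depth(n,(u,v),dd,P))
        if th=="dome_tab":
            u,v=int(u),int(v)
            for b in range(v-8,v+25,4): print(b,[list(np.round(at_depth(n,(a,b),d[b,a],P)).astype(int)) for a in (u-16,u-8,u,u+8,u+16)])
E
python3 c.py w5
```

```text
[ 438.64 -299.77  202.07] [ 0.96  0.27 -0.  ] [ 0.23  1.04 -0.51]
dome_tab 0.88 [263.  142.7] [ 492.02 -288.53  150.  ] [ 491.22 -288.85  144.11]
134 [[np.int64(494), np.int64(-276), np.int64(143)], [np.int64(496), np.int64(-281), np.int64(144)], [np.int64(497), np.int64(-287), np.int64(143)], [np.int64(499), np.int64(-293), np.int64(141)], [np.int64(500), np.int64(-299), np.int64(140)]]
138 [[np.int64(491), np.int64(-276), np.int64(141)], [np.int64(493), np.int64(-282), np.int64(142)], [np.int64(494), np.int64(-288), np.int64(142)], [np.int64(496), np.int64(-294), np.int64(143)], [np.int64(497), np.int64(-300), np.int64(137)]]
142 [[np.int64(521), np.int64(-277), np.int64(363)], [np.int64(490), np.int64(-283), np.int64(145)], [np.int64(492), np.int64(-289), np.int64(144)], [np.int64(493), np.int64(-294), np.int64(145)], [np.int64(495), np.int64(-300), np.int64(142)]]
146 [[np.int64(467), np.int64(-279), np.int64(29)], [np.int64(488), np.int64(-284), np.int64(146)], [np.int64(489), np.int64(-289), np.int64(147)], [np.int64(491), np.int64(-295), np.int64(149)], [np.int64(493), np.int6
[... 691 characters left out ...]
t64(48)], [np.int64(467), np.int64(-315), np.int64(49)]]
162 [[np.int64(452), np.int64(-283), np.int64(44)], [np.int64(455), np.int64(-291), np.int64(48)], [np.int64(458), np.int64(-300), np.int64(50)], [np.int64(460), np.int64(-309), np.int64(46)], [np.int64(461), np.int64(-318), np.int64(39)]]
166 [[np.int64(443), np.int64(-285), np.int64(22)], [np.int64(448), np.int64(-293), np.int64(32)], [np.int64(454), np.int64(-301), np.int64(50)], [np.int64(456), np.int64(-310), np.int64(49)], [np.int64(448), np.int64(-325), np.int64(-2)]]
centrifuge 0.76 [260.4 107.9] [ 511.08 -282.46    0.  ] [ 515.39 -280.01  155.78]
dome_hinge 0.55 [265.2 142.7] [ 479.24 -296.21   52.  ] [ 491.76 -290.39  144.9 ]
```

View pics/w5.png

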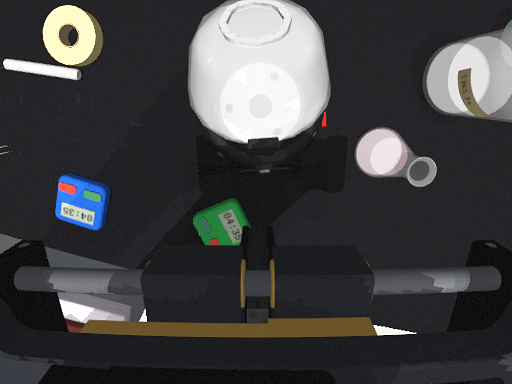

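The wrist view shows the tab at (264,146), which puts its outer edge near (486,−290,147). I'll place the closed fingertips above that edge, then follow the hinge arc down.

Request:
step_arm --deltas '[[[0.313,0.027,0],[0,0,0]],[[0.313,0.027,0.1],[0,0,0]],[[0.313,0.027,0.2],[0,0,0]],[[0.313,0.027,0.28],[0,0,0]],[[0.313,0.027,0.28],[0,0,0]]]' --fingers 0

```text
time: 8.75
position: [484.2, -291.4, 160.9]
tool_rot: [[0.964, 0.266, -0.002], [0.266, -0.964, 0.001], [-0.002, -0.001, -1.0]]
wrist_force: [-0.3, 0.1, 0.5]
width: 0.2
gripper_force: 0.0
```

```bash
python3 c.py w6 | head -12
```

```text
[ 484.23 -291.43  160.9 ] [ 0.96  0.27 -0.  ] [-0.26  0.05  0.53]
dome_tab 0.57 [258.6 221.7] [ 493.98 -288.88  150.  ] [ 492.05 -289.43  145.45]
213 [[np.int64(494), np.int64(-277), np.int64(143)], [np.int64(496), np.int64(-283), np.int64(143)], [np.int64(497), np.int64(-288), np.int64(144)], [np.int64(498), np.int64(-293), np.int64(141)], [np.int64(498), np.int64(-299), np.int64(139)]]
217 [[np.int64(491), np.int64(-278), np.int64(142)], [np.int64(493), np.int64(-283), np.int64(143)], [np.int64(494), np.int64(-288), np.int64(143)], [np.int64(495), np.int64(-294), np.int64(142)], [np.int64(497), np.int64(-299), np.int64(142)]]
221 [[np.int64(489), np.int64(-279), np.int64(144)], [np.int64(491), np.int64(-284), np.int64(145)], [np.int64(492), np.int64(-289), np.int64(145)], [np.int64(494), np.int64(-294), np.int64(146)], [np.int64(495), np.int64(-299), np.int64(146)]]
225 [[np.int64(487), np.int64(-280), np.int64(146)], [np.int64(488), np.int64(-285), np.int64(146)], [np.int64(490), np.int64(-290), np.int64(146)], [np.int64(492), np.int64(-294), np.int64(148)], [np.int64(493), np.int
[... 624 characters left out ...]
4(494), np.int64(-288), np.int64(172)], [np.int64(495), np.int64(-293), np.int64(172)], [np.int64(414), np.int64(-331), np.int64(-3)]]
241 [[np.int64(493), np.int64(-280), np.int64(179)], [np.int64(493), np.int64(-284), np.int64(177)], [np.int64(494), np.int64(-288), np.int64(177)], [np.int64(496), np.int64(-293), np.int64(178)], [np.int64(498), np.int64(-296), np.int64(181)]]
245 [[np.int64(520), np.int64(-276), np.int64(234)], [np.int64(493), np.int64(-284), np.int64(182)], [np.int64(494), np.int64(-288), np.int64(181)], [np.int64(495), np.int64(-292), np.int64(182)], [np.int64(523), np.int64(-286), np.int64(235)]]
dome_hinge 0.66 [  7.4 105. ] [502.87 -38.93  52.  ] [493.51  -5.23  12.38]
```

View pics/w6.png

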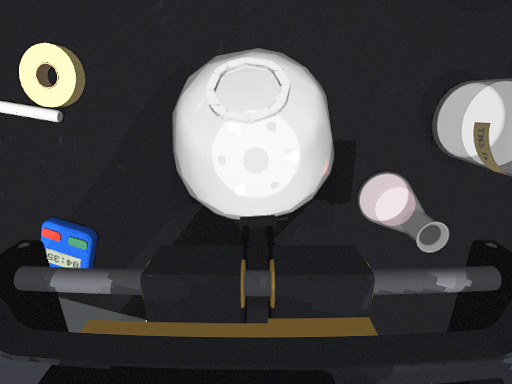

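The fingers at (258,240) sit centred on the tab at (258,222). Starting the press.

Request:
step_arm --deltas '[[[0,0,0.04],[0,0,0]],[[0,0,0.06],[0,0,0]],[[0,0,0.074],[0,0,0]],[[-0.012,0,0.085],[0,0,0]],[[-0.024,0.001,0.1],[0,0,0]],[[-0.036,0.001,0.113],[0,0,0]],[[-0.049,0.002,0.127],[0,0,0]]]'

```text
time: 9.82
position: [478.3, -293.8, 142.8]
tool_rot: [[0.964, 0.267, 0.0], [0.267, -0.964, -0.0], [0.0, 0.0, -1.0]]
wrist_force: [-1.1, -0.6, 1.2]
width: 0.5
gripper_force: 0.1
```

```bash
python3 - <<'E'
from h import *
np.set_printoptions(precision=1,suppress=True)
n="side"; im,d=viewer.read_camera(n); P=cam(n); c=proj(n,[505,-280,110],P); x0,y0=int(c[0])-60,int(c[1])-50
cv2.imwrite("pics/s2.png",cv2.resize(im[y0:y0+100,x0:x0+120,::-1],None,fx=5,fy=5,interpolation=cv2.INTER_CUBIC))
print(x0,y0,readout.observe()["position"],readout.observe()["wrist_force"])
E
```

```text
290 94 [ 477.9 -293.9  142.5] [ 0.4  0.1 -0.1]
```

View pics/s2.png

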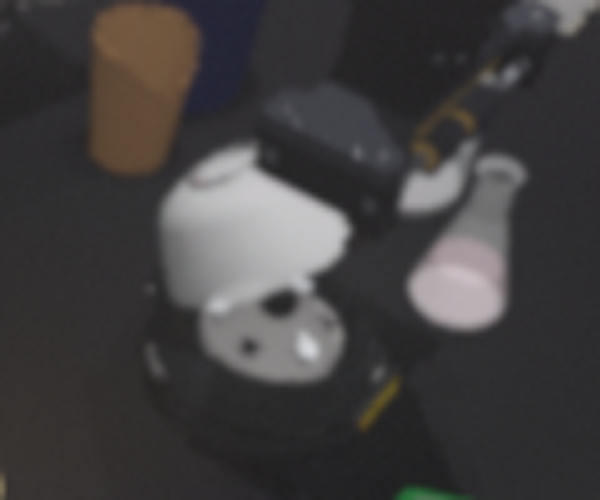

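Request:
step_arm --deltas '[[[-0.015,0,0.018],[0,0,0]],[[-0.029,0.001,0.035],[0,0,0]],[[-0.043,0.001,0.053],[0,0,0]],[[-0.057,0.002,0.072],[0,0,0]],[[-0.069,0.002,0.09],[0,0,0]],[[-0.081,0.002,0.109],[0,0,0]]]'

```text
time: 10.62
position: [466.6, -297.3, 126.4]
tool_rot: [[0.964, 0.267, -0.0], [0.267, -0.964, 0.0], [-0.0, -0.0, -1.0]]
wrist_force: [0.0, 0.2, -0.7]
width: 0.6
gripper_force: 0.1
```

```bash
python3 c.py w7 | head -12
```

```text
[ 466.64 -297.3   126.36] [ 0.96  0.27 -0.  ] [ 0.03  0.22 -0.68]
dome_tab 0.83 [261.2 234. ] [ 484.65 -293.69  150.  ] [ 476.85 -296.12  133.32]
226 [[np.int64(476), np.int64(-286), np.int64(126)], [np.int64(474), np.int64(-292), np.int64(120)], [np.int64(476), np.int64(-297), np.int64(119)], [np.int64(480), np.int64(-300), np.int64(126)], [np.int64(477), np.int64(-307), np.int64(116)]]
230 [[np.int64(477), np.int64(-286), np.int64(133)], [np.int64(476), np.int64(-291), np.int64(129)], [np.int64(478), np.int64(-296), np.int64(129)], [np.int64(480), np.int64(-300), np.int64(131)], [np.int64(476), np.int64(-307), np.int64(119)]]
234 [[np.int64(476), np.int64(-287), np.int64(137)], [np.int64(476), np.int64(-291), np.int64(135)], [np.int64(477), np.int64(-296), np.int64(133)], [np.int64(479), np.int64(-300), np.int64(136)], [np.int64(474), np.int64(-307), np.int64(122)]]
238 [[np.int64(476), np.int64(-287), np.int64(141)], [np.int64(476), np.int64(-292), np.int64(139)], [np.int64(477), np.int64(-296), np.int64(139)], [np.int64(480), np.int64(-300), np.int64(142)], [np.int64(414), np.int
[... 630 characters left out ...]
 np.int64(-296), np.int64(153)], [np.int64(479), np.int64(-299), np.int64(155)], [np.int64(506), np.int64(-292), np.int64(204)]]
254 [[np.int64(477), np.int64(-288), np.int64(160)], [np.int64(476), np.int64(-292), np.int64(157)], [np.int64(477), np.int64(-296), np.int64(157)], [np.int64(480), np.int64(-299), np.int64(160)], [np.int64(505), np.int64(-292), np.int64(206)]]
258 [[np.int64(476), np.int64(-288), np.int64(163)], [np.int64(476), np.int64(-292), np.int64(160)], [np.int64(477), np.int64(-296), np.int64(161)], [np.int64(479), np.int64(-299), np.int64(163)], [np.int64(505), np.int64(-292), np.int64(207)]]
centrifuge 0.75 [255.6 135.2] [ 515.34 -281.44    0.  ] [ 532.8  -277.43  150.42]
```

View pics/w7.png

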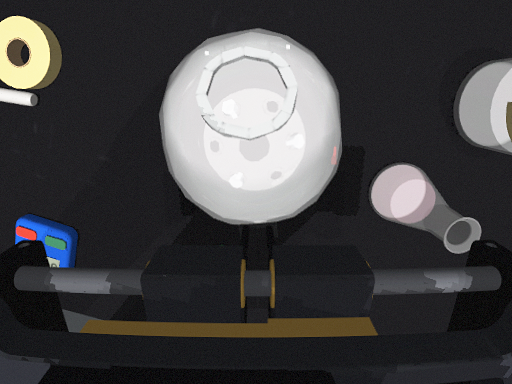

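I've now viewed 11 pictures, one over the limit of 10, so I'll view no more and work from numbers. The dome is following the fingertip down.

Request:
step_arm --deltas '[[[-0.012,0,0.02],[0,0,0]],[[-0.024,0.001,0.04],[0,0,0]],[[-0.035,0.001,0.06],[0,0,0]],[[-0.045,0.001,0.079],[0,0,0]],[[-0.055,0.002,0.099],[0,0,0]],[[-0.064,0.002,0.12],[0,0,0]],[[-0.073,0.002,0.14],[0,0,0]],[[-0.082,0.002,0.162],[0,0,0]]]'

```text
time: 11.82
position: [454.9, -300.9, 102.0]
tool_rot: [[0.964, 0.267, -0.0], [0.267, -0.964, 0.0], [-0.0, -0.0, -1.0]]
wrist_force: [-0.8, 0.0, -0.3]
width: 0.3
gripper_force: 0.0
```

Request:
step_arm --deltas '[[[-0.007,0,0.02],[0,0,0]],[[-0.014,0,0.042],[0,0,0]],[[-0.021,0.001,0.064],[0,0,0]],[[-0.028,0.001,0.087],[0,0,0]],[[-0.033,0.001,0.108],[0,0,0]],[[-0.038,0.001,0.13],[0,0,0]],[[-0.043,0.001,0.152],[0,0,0]],[[-0.047,0.001,0.175],[0,0,0]]]'

```text
time: 12.82
position: [448.2, -302.9, 75.8]
tool_rot: [[0.964, 0.267, 0.0], [0.267, -0.964, 0.0], [0.0, -0.0, -1.0]]
wrist_force: [-0.3, 0.6, 0.2]
width: 0.4
gripper_force: 0.0
```

```bash
cat > dz.py <<'E'
from h import *
np.set_printoptions(precision=1,suppress=True)
s=readout.observe(); print(s["position"],s["wrist_force"])
for n in ("top","side"):
    P=cam(n); im,d=viewer.read_camera(n); c=proj(n,[510,-278,80],P); v,u=np.mgrid[:384,:512]
    C=cloud(n,d,(abs(u-c[0])<60)&(abs(v-c[1])<60),P); C=C[(np.hypot(C[:,0]-512,C[:,1]+281)<60)&(C[:,2]>40)&(C[:,2]<175)]
    for lo,hi in ((530,560),(500,530),(470,500)):
        k=C[(C[:,0]>lo)&(C[:,0]<hi)&(abs(C[:,1]+281)<25)]; print(n,lo,len(k),np.percentile(k[:,2],[50,90,98]) if len(k) else 0)
E
python3 dz.py
```

```text
[ 448.2 -302.9   75.8] [-0.3  0.6  0.2]
top 530 183 [115.7 120.4 122.1]
top 500 195 [119.2 122.1 124.5]
top 470 128 [119.4 124.2 170. ]
side 530 83 [115.1 119.2 120.4]
side 500 64 [117.4 120.1 121.3]
side 470 10 [ 95.8 169.5 170.2]
```

Request:
step_arm --deltas '[[[-0.003,0,0.015],[0,0,0]],[[-0.006,0,0.03],[0,0,0]],[[-0.008,0,0.044],[0,0,0]],[[-0.009,0,0.056],[0,0,0]],[[-0.01,0,0.066],[0,0,0]],[[-0.01,0,0.075],[0,0,0]],[[-0.011,0,0.082],[0,0,0]],[[-0.011,0,0.087],[0,0,0]]]'

```text
time: 13.92
position: [446.7, -303.3, 62.9]
tool_rot: [[0.964, 0.267, -0.0], [0.267, -0.964, 0.0], [-0.0, -0.0, -1.0]]
wrist_force: [-0.4, -0.1, -0.6]
width: 0.4
gripper_force: 0.0
```

Request:
step_arm --deltas '[[[0,0,0.004],[0,0,0]],[[0,0,0.008],[0,0,0]],[[0,0,0.008],[0,0,0]]]'

```text
time: 14.3
position: [446.7, -303.4, 61.9]
tool_rot: [[0.964, 0.267, 0.0], [0.267, -0.964, -0.0], [0.0, 0.0, -1.0]]
wrist_force: [-1.4, 1.1, 2.4]
width: 0.3
gripper_force: 1.0
```

```bash
python3 dz.py
```

```text
[ 446.7 -303.4   61.9] [-1.4  1.1  2.4]
top 530 178 [112.2 116.1 118.2]
top 500 202 [114.  116.7 118.2]
top 470 130 [113.2 117.6 156.8]
side 530 74 [111.3 115.7 116.8]
side 500 95 [113.7 115.7 116.8]
side 470 9 [154.1 155.8 156.5]
```

Request:
step_arm --deltas '[[[0,0,0.003],[0,0,0]],[[0,0,0.006],[0,0,0]],[[0,0,0.008],[0,0,0]],[[0,0,0.008],[0,0,0]]]'

```text
time: 14.9
position: [446.7, -303.5, 61.5]
tool_rot: [[0.964, 0.267, 0.0], [0.267, -0.964, -0.0], [0.0, 0.0, -1.0]]
wrist_force: [-4.2, 2.8, 11.2]
width: 0.6
gripper_force: 5.8
```

That's a firm stop at 11 N, so the dome is shut. I'll back off and check that it stays down.

Request:
step_arm --deltas '[[[0,0,-0.02],[0,0,0]],[[-0.03,0,-0.06],[0,0,0]],[[-0.08,0,-0.25],[0,0,0]],[[-0.08,0,-0.6],[0,0,0]],[[-0.08,0,-1],[0,0,0]],[[-0.08,0,-1],[0,0,0]]]'

```text
time: 15.65
position: [437.1, -308.0, 215.8]
tool_rot: [[0.964, 0.267, 0.007], [0.267, -0.964, -0.005], [0.006, 0.007, -1.0]]
wrist_force: [0.5, -0.1, -1.4]
width: 0.1
gripper_force: 0.0
```

```bash
python3 dz.py
```

```text
[ 437.1 -308.   215.8] [ 0.5 -0.1 -1.4]
top 530 178 [112.1 115.9 117.5]
top 500 200 [114.1 117.  119. ]
top 470 150 [112.3 116.  118.2]
side 530 76 [111.4 116.  117.5]
side 500 117 [113.2 115.8 117.2]
side 470 156 [110.2 114.9 116.8]
```

Request:
step_arm --deltas '[[[0.31,-0.88,-0.33],[0,0,0]],[[0.31,-0.88,-0.33],[0,0,0]],[[0.31,-0.88,-0.33],[0,0,0]],[[0.31,-0.88,-0.33],[0,0,0]]]'

```text
time: 16.25
position: [444.6, -165.2, 259.4]
tool_rot: [[0.963, 0.27, -0.001], [0.27, -0.963, 0.0], [-0.001, -0.0, -1.0]]
wrist_force: [-0.0, -1.0, -0.9]
width: 0.3
gripper_force: 0.0
```

Request:
step_arm --deltas '[[[0.31,-0.88,0],[0,0,0]],[[0.31,-0.88,0],[0,0,0]],[[0.31,-0.88,0],[0,0,0]],[[0.31,-0.88,0],[0,0,0]]]'

```text
time: 16.75
position: [453.9, -28.0, 259.0]
tool_rot: [[0.964, 0.267, -0.002], [0.267, -0.964, 0.0], [-0.002, -0.0, -1.0]]
wrist_force: [-0.8, -1.8, -0.1]
width: 0.5
gripper_force: 0.0
```

Request:
step_arm --deltas '[[[0.31,-0.88,0.4],[0,0,0.05]],[[0.31,-0.88,0.4],[0,0,0.1]],[[0.31,-0.88,0.4],[0,0,0.173]],[[0.31,-0.88,0.4],[0,0,0.173]],[[0.31,-0.88,0.4],[0,0,0.173]]]'

```text
time: 17.38
position: [464.2, 110.0, 199.2]
tool_rot: [[0.962, -0.272, -0.002], [-0.272, -0.962, -0.0], [-0.001, 0.001, -1.0]]
wrist_force: [0.3, -0.3, -0.0]
width: 0.3
gripper_force: 0.0
```

```bash
python3 t.py w8
```

```text
[464.19 110.   199.21] [[ 0.96 -0.27 -0.  ]
 [-0.27 -0.96 -0.  ]
 [-0.    0.   -1.  ]] [ 0.27 -0.29 -0.01]
red [194 138  20  10 190] [203.41 142.46] [515.92 161.69  18.5 ]
green [165 138  21  10 181] [175.12 142.58] [525.09 193.89  18.5 ]
red tool shift/150: [ 0.24 -0.43  1.2 ]
green tool shift/150: [ 0.24 -0.65  1.2 ]
timer y angle 74.09609548570778 33.47338105857492
```

```bash
python3 - <<'E'
from h import *
for n in ("top","side"):
    z=np.load(f"pics/{n}0.npz"); P=cam(n); C=cloud(n,z["d"],np.ones((384,512),bool),P)
    e=np.array([[.962,-.272],[-.272,-.962]]); L=(C[:,:2]-[524.5,194.3])@e.T
    for a,b in ((45,105),(60,130)):
        k=C[(abs(L[:,0])<a)&(abs(L[:,1])<b)]; print(n,a,b,len(k),np.sort(k[:,2])[-3:])
E
```

```text
top 45 105 2087 [22.10974607 22.61664796 22.68666953]
top 60 130 3516 [88.10303996 89.06469519 89.47631692]
side 45 105 2299 [20.31236096 20.65273724 21.89830251]
side 60 130 3688 [86.2488957  86.26175541 86.37643589]
```

Request:
step_arm --deltas '[[[0.234,-0.66,0],[0,0,0]],[[0.234,-0.66,0.2],[0,0,0]],[[0.234,-0.66,0.4],[0,0,0]],[[0.234,-0.66,0.5],[0,0,0]],[[0.234,-0.66,0.5],[0,0,0]]]'

```text
time: 18.05
position: [524.2, 196.5, 124.4]
tool_rot: [[0.963, -0.271, -0.002], [-0.271, -0.963, -0.001], [-0.001, 0.001, -1.0]]
wrist_force: [0.1, -0.1, 1.2]
width: 0.5
gripper_force: 0.0
```

The footprint is clear, so I'll lower onto the start key.

Request:
step_arm --deltas '[[[0,0,0.3],[0,0,0]],[[0,0,0.5],[0,0,0]],[[0,0,0.6],[0,0,0]],[[0,0,0.66],[0,0,0]],[[0,0,0.69],[0,0,0]],[[0,0,0.7],[0,0,0]],[[0,0,0.7],[0,0,0]]]'

```text
time: 18.92
position: [524.7, 198.4, 20.6]
tool_rot: [[0.963, -0.27, 0.001], [-0.27, -0.963, 0.0], [0.001, -0.0, -1.0]]
wrist_force: [-0.9, 1.0, -0.1]
width: 0.5
gripper_force: 0.0
```

Request:
step_arm --deltas '[[[0,0,0.006],[0,0,0]],[[0,0,0.012],[0,0,0]],[[0,0,0.015],[0,0,0]],[[0,0,0.015],[0,0,0]]]'

```text
time: 19.42
position: [524.5, 198.3, 18.1]
tool_rot: [[0.963, -0.27, 0.0], [-0.27, -0.963, 0.0], [0.0, -0.0, -1.0]]
wrist_force: [-1.0, -0.4, 3.8]
width: 0.4
gripper_force: 2.2
```

Request:
step_arm --deltas '[[[0,0,0.003],[0,0,0]],[[0,0,0.006],[0,0,0]],[[0,0,0.01],[0,0,0]],[[0,0,0.01],[0,0,0]]]'

```text
time: 19.92
position: [524.6, 198.3, 17.6]
tool_rot: [[0.963, -0.27, 0.001], [-0.27, -0.963, -0.0], [0.001, 0.0, -1.0]]
wrist_force: [-5.9, -3.4, 17.5]
width: 0.6
gripper_force: 8.8
```

Bottomed out at 17.5 N. I'll release, retreat and verify.

Request:
step_arm --deltas '[[[0,0,-0.02],[0,0,0]],[[0,0,-0.05],[0,0,0]],[[0,0,-0.2],[0,0,0]],[[-0.2,0.2,-0.5],[0,0,0]],[[-0.4,0.5,-1],[0,0,0]],[[-0.4,0.5,-1],[0,0,0]],[[-0.4,0.5,-1],[0,0,0]]]'

```text
time: 20.8
position: [446.9, 141.4, 168.0]
tool_rot: [[0.962, -0.271, 0.004], [-0.271, -0.962, -0.001], [0.004, -0.0, -1.0]]
wrist_force: [0.0, -0.0, 0.0]
width: 0.4
gripper_force: 0.0
```

```bash
python3 t.py w9; python3 dz.py; python3 -c "
from bench import env; print(env.close_job())"
```

```text
[446.89 141.43 168.03] [[ 0.96 -0.27  0.  ]
 [-0.27 -0.96 -0.  ]
 [ 0.   -0.   -1.  ]] [ 0.02 -0.05  0.02]
red [211 118  22  12 245] [221.39 123.34] [515.95 161.95  18.5 ]
green [179 119  22  11 233] [189.45 123.94] [524.7  194.43  18.5 ]
red tool shift/150: [ 0.4  -0.26  1.  ]
green tool shift/150: [ 0.4  -0.48  1.  ]
timer y angle 74.93510882342599 33.630673786227725
[446.7 141.8 166.7] [-1.1 -0.6 -0.7]
top 530 178 [111.7 116.  118.7]
top 500 202 [114.2 117.  118.8]
top 470 213 [111.5 115.5 117.2]
side 530 79 [111.3 115.6 117.4]
side 500 117 [113.2 115.7 117.4]
side 470 164 [109.7 114.8 116.5]
the job is handed in; nothing more can be done
None
```

I cleared the timer, pressed the dome shut and started the timer, in that order, then handed the job in at about 21 s; key presses are judged from force only (15 and 17.5 N) because the display never visibly changed, and I viewed 11 pictures, one over the limit of 10.

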